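# Clear the over-thick blank from the dowel feed chute

### The job

A round blank that is too thick has got into the dowel feed chute and is jammed against the height gauge, holding up the three good blanks behind it. Lift the thick blank out and put it in the scrap tray, so that the waiting blanks roll down under the gauge and line up at the end stop.

Things in the scene. Friction and masses are not known exactly. Their poses are not given: they have to be found in the camera images.
- chute: Fixed chute, 71 x 325 mm, grey bed, plywood sides. Origin on the bench under the jam; x across, y level and uphill, z up. Bed falls 12 deg to -y, 54 mm above the bench at the origin; lips 6 mm thick, 10 mm above bed, 59 mm apart. Dark steel gauge plate over the bed (gap 30 mm, 83 mm wide, top 85 mm above bench) from y -25 to -65, posts y -40 to -66. End stop face at y -144. Upper end y +165, top 98 mm high.
- thick: The jammed blank: round plain wood, 50 mm diameter, 55 mm long, 75 g, lying across the chute against the gauge, free to lift straight up. Origin at its centre, 79.5 mm above the bench; x along its length (chute's x). Gauge and next blank hem in its round side; the flat end faces are free above the chute's lips, to pinch end to end. A like blank standing upright on the bench is not it.
- blank3: Last (uppermost) of the three good blanks waiting in the chute behind the thick one: round plain wood, 25 mm diameter, 55 mm long, 20 g, lying across the chute. Origin at its centre. Waits at chute y = +86 mm; once the thick one is gone, all three roll down by themselves in about 2 s, and it rests at chute y = -83 mm, 49 mm above the bench, third from the end stop.
- tray: Scrap tray: open plywood box fixed to the bench, 200 mm (x) by 170 mm (y) outside, 35 mm high, walls and floor 6 mm thick. One flat wooden offcut, 30 x 28 x 10 mm, lies in its (+x, -y) corner. Origin at the centre of its underside, on the bench top; z up.

How it is judged:
By the outcome, as a careful person would: the job done as asked, in the order asked, and still so for the second after the job is handed in, with the robot touching nothing.
It also fails if it takes over 38 s, if anything falls off the work surface, if the arm or the gripper's body presses on something with over 40 N, if the wrist force passes 120 N, or if a joint passes its speed limit or range.

### The arm

A 6-joint arm with a two-finger parallel gripper is mounted at the origin on the work surface. World frame = base frame: x ahead of the robot, y to its left, z up, the work surface at z = 0. Lengths are in mm, angles in rad, forces in N, time in s.
With the tool pointing down it reaches from about 400 to 925 mm from the base axis. Payload 12.5 kg.
Tool frame: the origin (TCP) lies midway between the tips of the shut fingers; the grasp point (between the pads) lies 19 mm behind it (env.grip_depth is the distance from the TCP to the grasp point, in mm); z points along the fingers, y is the line along which they close (so a half turn about z gives the same grasp; the last joint's range is limited). The gripper opens to 95 mm and grips with 3 to 60 N. Pads are 20 mm wide; open, the fingers measure 119 mm over their backs; the gripper's body (75 mm by 180 mm) begins 59 mm behind the grasp point.
Start: joints at [-1.296, 0.491, 1.559, -0, 1.092, -0.106], TCP at [232.314, -580.242, 177.261] pointing down, gripper open.
Joint ranges: [-3.1, 3.1], [-0.84, 2.19], [0.05, 2.79], [-1.13, 4.28], [0.06, 2.93], [-2.69, 2.69]. Speed limits (rad/s): [2.22, 2.22, 2.79, 3.14, 3.14, 3.14].

### API

Orientations are given as [roll, pitch, yaw] about the fixed x, y, z axes, in that order (R = Rz(yaw) Ry(pitch) Rx(roll)).
In Python, from cell import monitor, viewer, order, env gives the robot as it stands.
- The arm moves only by the tool move_arm, never from a script. Its argument "moves" is one flat list of numbers, 4 for each row, row after row: the shift along the tool's x, y, z normalised to -1 to 1, where 1 is 0.15 m, then the turn about the tool's z normalised to -1 to 1, where 1 is pi/2 rad. A call has 1 to 10 rows; each row shifts and turns the commanded pose from where the row before left it, along the tool's axes as they then stand; what a row does not reach is not made up. A row lasts 1/8 s, in which the tool goes at most 62.5 mm and 10.7 degrees, less where a joint would pass 70% of its speed; a pose out of reach is approached as far as the arm can. A call with a number of a shift or a turn outside -1 to 1 is refused whole. A call with a gripper value outside its range is refused whole. "claw" is the finger opening in mm, from 0 to 95.1, set as the call begins (left out, the last holds). The fingers move at their own pace and stop on an object; the grip force is fixed at half the most. Time passes only in rows, so rows that do not move let the fingers close. It gives the time, the measured TCP pose, the force, the opening and the grip force at its end, in the units of the state.
- monitor.state(): the state, without advancing time (a new reading comes with each control period).
- viewer.read_camera(name): name is "side" or "top"; returns the picture (480x640x3 uint8, red, green, blue); there is no depth.
- viewer.camera_info(name): a dict with "K" (3x3 intrinsics, pixels), "camera_from_world" (4x4, takes a point from world to camera coordinates). Camera axes: x right, y down, z forward; pixel columns grow to the right and rows downward; lengths in mm; the calibration is good to about 2 mm. A picture is of the moment at which its call begins. camera_info takes no time and is no camera call.
- order.job_done(): hands the job in; it is judged then, once.
The state is a dict: "t": time; "joints": joint angles; "qvel": joint speeds; "tau": joint torques, N m; "eef_pos": TCP position; "tcp_rot": TCP orientation; "ft_force": force on the tool from outside, world axes, zero at the start; "moment": the same for the moment, N m; "opening": opening from 0.0 (shut) to 1.0 (fully open); "grip_force": force on a finger pad.
Only numpy, scipy, OpenCV 4.12 (cv2) and the standard library are available. Lean on these libraries where they do the work, as an engineer would, in place of code of your own. Each camera call takes 0.05 s, during which the arm holds its last target. There are 200 camera calls.

## Working session

There is one attempt and no reset: what is moved stays moved. The work goes in short steps, Python scripts to look and compute and a tool call to move; the robot and the scene stay as the last step left them, time stands still between calls to the robot, and variables do not carry over. Pictures are saved under pics/ and viewed, at most 10 in all, crops included, and the job is handed in when it is done.

Besides the shell and the picture viewer there is one more tool, called after "Request:" by a JSON object that holds its "api" and its "payload", one argument or row to a line. move_arm: Moves the arm, as the interface text tells. Scaled input: -1 to 1 covers 0.15 m each way for a shift and pi/2 rad each way for a turn. Its arguments: {"type":"object","properties":{"moves":{"type":"array"},"claw":{"type":"number"}},"required":["moves"]}

```bash
mkdir -p pics; python3 - <<'E'
from cell import monitor, viewer, order, env
import cv2
for n in("top","side"):
    cv2.imwrite(f"pics/{n}0.png",viewer.read_camera(n)[:,:,::-1])
    i=viewer.camera_info(n);print(i["K"],i["camera_from_world"])
s=monitor.state();print(s["t"],s["eef_pos"],s["tcp_rot"])
E
```

```text
[[462.19143683   0.         320.47526353]
 [  0.         462.19143683 230.06523676]
 [  0.           0.           1.        ]] [[-1.95511968e-02 -9.99752880e-01  1.05796814e-02 -1.96571099e+01]
 [-9.97352825e-01  1.87608316e-02 -7.02522078e-02  5.46382576e+02]
 [ 7.00363635e-02 -1.19251899e-02 -9.97473156e-01  9.98362290e+02]
 [ 0.00000000e+00  0.00000000e+00  0.00000000e+00  1.00000000e+00]]
[[584.49188962   0.         321.68327661]
 [  0.         584.49188962 241.03699193]
 [  0.           0.           1.        ]] [[-7.88649593e-01 -6.14457017e-01 -2.17805635e-02  4.19860537e+02]
 [-3.15306213e-01  4.34596398e-01 -8.43627858e-01  2.57421802e+02]
 [ 5.27838812e-01 -6.58459220e-01 -5.36486388e-01  7.90494981e+02]
 [ 0.00000000e+00  0.00000000e+00  0.00000000e+00  1.00000000e+00]]
0.1 [ 232.24708758 -579.9616539   176.71766392] [-3.14059505e+00 -1.34392340e-04  3.80805370e-01]
```

View pics/top0.png

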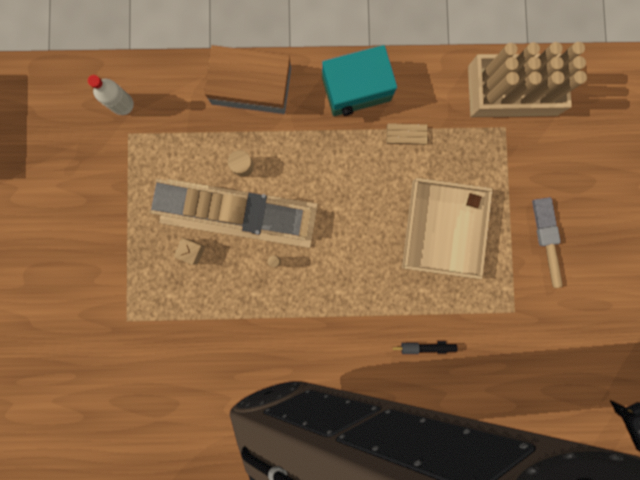

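View pics/side0.png

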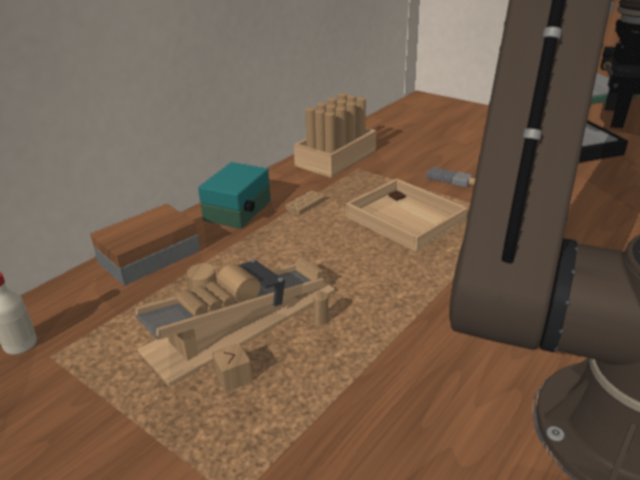

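The top view shows the chute from (155,195) to (315,230), uphill to the left. The thick blank is at about (232,208), the gauge at (255,213) and the tray at (449,228). The side view agrees, with the blank at (238,282). I'll zoom in for measurement.

```bash
cat > h.py <<'E'
import numpy as np,cv2
from cell import monitor, viewer, order, env
def ray(n,px,z):
    i=viewer.camera_info(n);T=np.array(i["camera_from_world"]);R,t=T[:3,:3],T[:3,3]
    c=-R.T@t; d=R.T@np.linalg.solve(np.array(i["K"]),[px[0],px[1],1]); return c+d*(z-c[2])/d[2]
def proj(n,p):
    i=viewer.camera_info(n);T=np.array(i["camera_from_world"]);q=np.array(i["K"])@(T[:3,:3]@p+T[:3,3]);return q[:2]/q[2]
E
python3 - <<'E'
from h import *
im=cv2.imread("pics/top0.png")
a=cv2.resize(im[165:265,140:330],(760,400),interpolation=cv2.INTER_CUBIC)
cv2.imwrite("pics/c1.png",a)
h=cv2.cvtColor(im,cv2.COLOR_BGR2HSV)
m=((h[...,2]<75)).astype(np.uint8);m[:165]=0;m[265:]=0;m[:,:225]=0;m[:,300:]=0
n,l,st,c=cv2.connectedComponentsWithStats(m)
k=1+st[1:,4].argmax();print(st[k],c[k])
r=cv2.minAreaRect(np.argwhere(l==k)[:,::-1].astype(np.float32));print(r)
b=cv2.boxPoints(r);P=[ray("top",p,85) for p in b];print(np.round(P,1),ray("top",c[k],85))
for p in [(416,181),(491,187),(483,277),(405,270)]:print("tray",ray("top",p,35).round(1))
E
```

```text
[243 194  22  39 571] [253.40455342 213.00875657]
((253.73995971679688, 213.30706787109375), (18.131601333618164, 37.07419967651367), 10.007980346679688)
[[544.5 132.8  85. ]
 [619.9 118.9  85. ]
 [612.7  82.1  85. ]
 [537.3  96.2  85. ]] [579.13787458 108.21808479  85.        ]
tray [ 648.5 -241.1   35. ]
tray [ 632.3 -405.3   35. ]
tray [ 436.6 -379.    35. ]
tray [ 455.  -210.7   35. ]
```

View pics/c1.png

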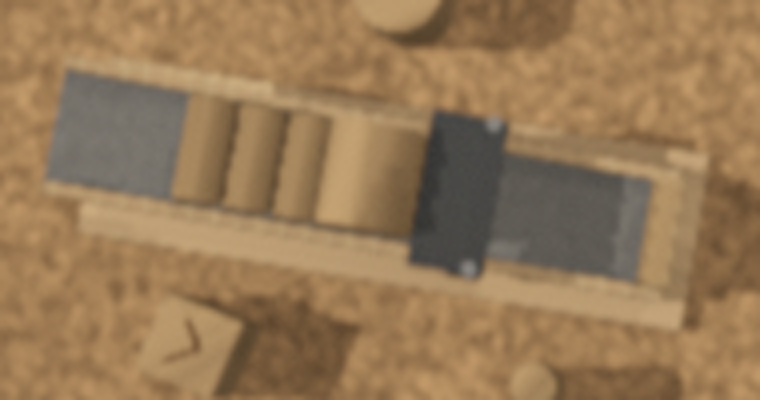

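The crop shows the thick blank with its centre near crop (373,173), which is image (233,208). It rests on the gauge's left edge, and the three blanks sit to its left.

```bash
python3 - <<'E'
from h import *
f=lambda x,y:((x+.5)/4+139.5,(y+.5)/4+164.5)
for q in[(333,112),(428,121),(413,235),(317,222),(373,173)]:print(ray("top",f(*q),82).round(1))
print("edges",[ray("top",f(*q),87).round(1) for q in[(67,70),(47,185),(436,112),(411,263)]])
for o in[(586.8,151.7)]:
    print(proj("side",np.array([*o,79.5])),proj("top",np.array([*o,79.5])))
    a=np.radians(-10.5);X=np.array([np.cos(a),np.sin(a)])
    for s in(-27.5,27.5):print(proj("side",np.array([*(np.array(o)+s*X),79.5])))
im=cv2.imread("pics/side0.png")
cv2.imwrite("pics/c2.png",cv2.resize(im[240:360,130:290],(800,600),interpolation=cv2.INTER_CUBIC))
E
```

```text
[623.1 171.4  82. ]
[617.5 122.3  82. ]
[558.4 130.5  82. ]
[566.  179.9  82. ]
[590.9 150.9  82. ]
edges [array([646.6, 307.1,  87. ]), array([587.2, 317. ,  87. ]), array([621.4, 117.4,  87. ]), array([543.5, 130.9,  87. ])]
[237.54323727 284.52788834] [232.72428647 210.00099657]
[247.31404506 291.99551405]
[228.12453122 277.32936667]
```

View pics/c2.png

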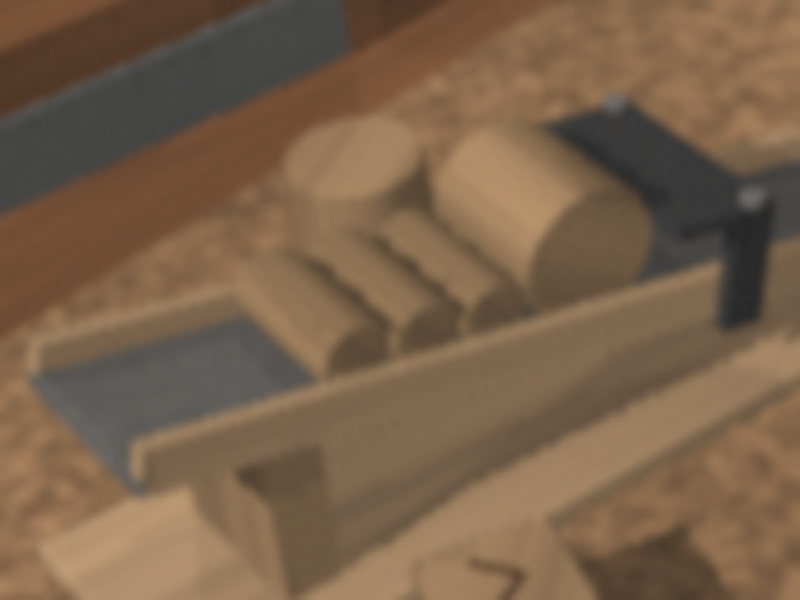

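Request:
{"api": "move_arm", "payload": {
  "moves": [0,0,0,-0.107,0,0,0,-0.107,0,0,0,-0.107,0,0,0,-0.107,0,0,0,-0.107,0,0,0,-0.107],
  "claw": 95
}}

```text
t: 0.85
eef_pos: [232.3, -580.0, 176.9]
tcp_rot: [-3.141, -0.001, 1.395]
ft_force: [0.6, 0.1, -0.2]
opening: 1.002
grip_force: 0.0
```

Request:
{"api": "move_arm", "payload": {
  "moves": [0.326,0.0933,0,0,0.326,0.0933,0,0,0.326,0.0933,0,0,0.326,0.0933,0,0,0.326,0.0933,0,0,0.326,0.0933,0,0,0.326,0.0933,0,0,0.326,0.0933,0,0,0.326,0.0933,0,0,0.326,0.0933,0,0]
}}

```text
t: 2.1
eef_pos: [458.7, -122.9, 177.2]
tcp_rot: [-3.141, 0.0, 1.389]
ft_force: [-0.2, -1.1, -0.2]
opening: 0.998
grip_force: 0.0
```

Request:
{"api": "move_arm", "payload": {
  "moves": [0.326,0.0933,0,0,0.326,0.0933,0,0,0.326,0.0933,0,0,0.326,0.0933,0,0,0.326,0.0933,0,0,0.326,0.0933,0,0,0,0,0,0,0,0,0,0]
}}

```text
t: 3.1
eef_pos: [593.3, 148.7, 176.7]
tcp_rot: [-3.141, 0.001, 1.39]
ft_force: [0.0, -0.6, -0.5]
opening: 1.002
grip_force: 0.0
```

Request:
{"api": "move_arm", "payload": {
  "moves": [0.0075,-0.027,0.12,-0.005,0,0,0.13,0,0,0,0.13,0,0,0,0,0]
}}

```text
t: 3.6
eef_pos: [589.1, 149.4, 119.3]
tcp_rot: [-3.139, 0.001, 1.396]
ft_force: [-0.6, 0.6, -0.1]
opening: 1.0
grip_force: 0.0
```

```bash
python3 - <<'E'
from h import *
im=viewer.read_camera("side")[:,:,::-1]
s=monitor.state();print(s["eef_pos"],s["tcp_rot"])
im=cv2.resize(im[180:330,140:340],(800,600),interpolation=cv2.INTER_CUBIC)
p=np.array(s["eef_pos"]);w=s["tcp_rot"][2];Y=np.array([np.sin(w),-np.cos(w),0])
for q in (p-27.5*Y,p,p+27.5*Y):
    q=q.copy();q[2]=79.5;u=(proj("side",q)-[140,180])*4;cv2.circle(im,tuple(int(v) for v in u),4,(0,0,255),-1)
cv2.imwrite("pics/c3.png",im)
E
```

```text
[589.77154445 149.71678075 120.33337336] [-3.14086583e+00  4.09041037e-04  1.39590070e+00]
```

View pics/c3.png

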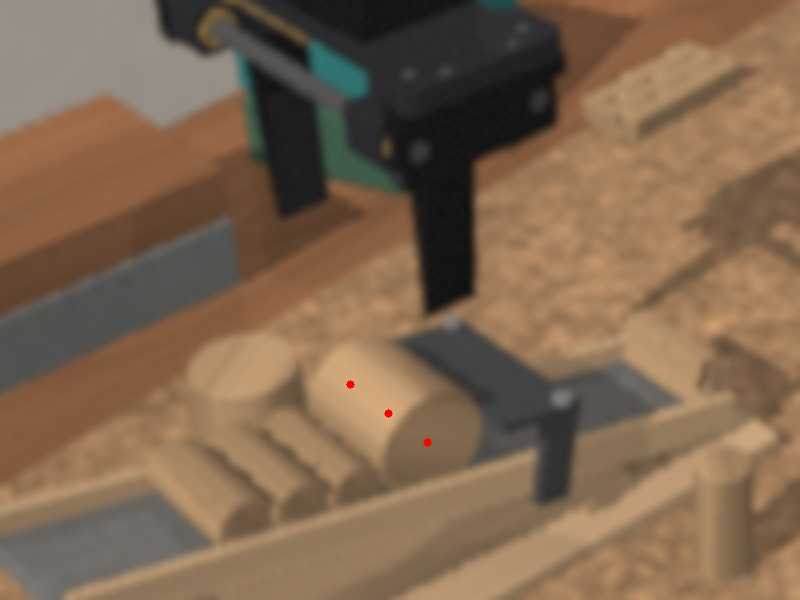

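The dot predicting the near end face, (427,442), sits within about 6 crop px of the face centre, (433,440). That's roughly 2 mm, so I'll go down and grip.

Request:
{"api": "move_arm", "payload": {
  "moves": [-0.005,0,0.12,0,0,0,0.12,0,0,0,0.09,0,0,0,0,0]
}}

```text
t: 4.15
eef_pos: [589.7, 149.7, 70.5]
tcp_rot: [-3.141, 0.0, 1.397]
ft_force: [0.2, 0.7, 1.1]
opening: 0.996
grip_force: 0.0
```

Request:
{"api": "move_arm", "payload": {
  "moves": [0,0,0,0,0,0,0,0,0,0,0,0,0,0,0,0,0,0,0,0,0,0,0,0],
  "claw": 40
}}

```text
t: 4.9
eef_pos: [589.9, 150.0, 70.7]
tcp_rot: [-3.142, 0.0, 1.397]
ft_force: [-0.3, -0.8, 0.3]
opening: 0.447
grip_force: 0.0
```

```bash
python3 - <<'E'
from h import *
im=viewer.read_camera("side")[:,:,::-1]
t=viewer.read_camera("top")[:,:,::-1]
s=monitor.state();print(s["opening"],s["grip_force"],s["t"])
a=cv2.resize(im[220:340,140:300],(800,600),interpolation=cv2.INTER_CUBIC)
cv2.imwrite("pics/c4.png",a)
cv2.imwrite("pics/top4.png",t)
E
```

```text
0.4247677187286044 0.0 5.0
```

View pics/c4.png

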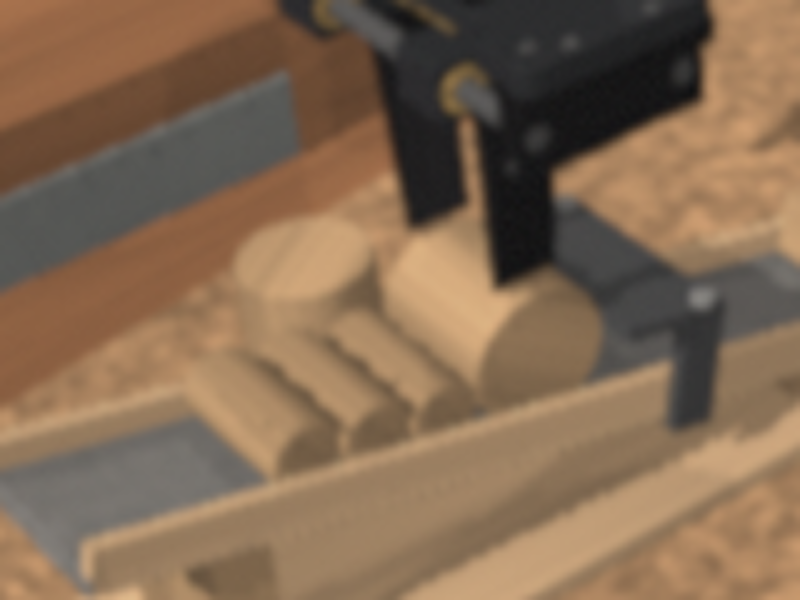

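The near finger's tip, at crop (520,283), shows above the blank rather than beside its end, so the tip height disagrees with the reported z. I'll check by projection.

```bash
python3 - <<'E'
from h import *
s=monitor.state();p=np.array(s["eef_pos"]);w=s["tcp_rot"][2];Y=np.array([np.sin(w),-np.cos(w),0]);print(p,s["joints"])
for z in(70,90,105,110,120):
  print(z,[proj("side",np.array([*(p+d*Y)[:2],z])).round(1) for d in(-26,-20,20)])
print("open@120,tip seen (250,257.5):")
for z in (110,120,130,140,155):print(z,proj("side",np.array([*(p-53*Y)[:2],z])).round(1))
im=cv2.imread("pics/top4.png")
cv2.imwrite("pics/c5.png",cv2.resize(im[165:265,140:330],(760,400),interpolation=cv2.INTER_CUBIC))
E
```

```text
[589.89091077 149.96490822  70.69192501] [ 1.40515580e-01  5.88881192e-01  1.70653547e+00 -1.27486396e-04
  8.46223600e-01  3.14300504e-01]
70 [array([246.8, 295. ]), array([244.6, 293.3]), array([230.6, 282.8])]
90 [array([245.7, 285.1]), array([243.5, 283.5]), array([229.3, 273. ])]
105 [array([244.8, 277.5]), array([242.6, 275.9]), array([228.4, 265.6])]
110 [array([244.5, 275. ]), array([242.3, 273.4]), array([228. , 263.1])]
120 [array([243.9, 269.8]), array([241.7, 268.2]), array([227.4, 258. ])]
open@120,tip seen (250,257.5):
110 [254.7 282.3]
120 [254.2 277.1]
130 [253.6 271.8]
140 [253.1 266.5]
155 [252.2 258.4]
```

View pics/c5.png

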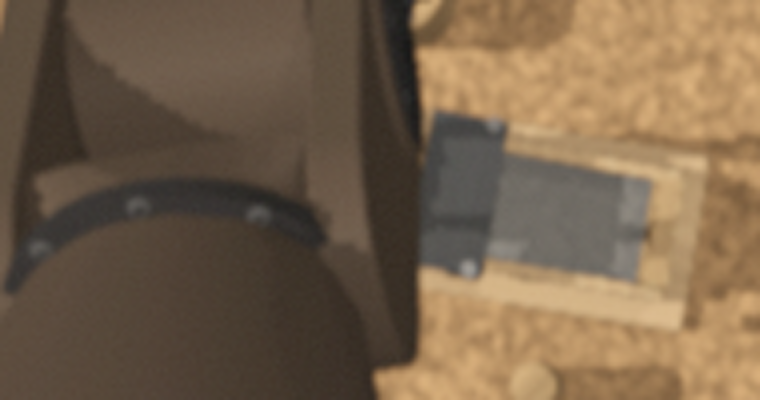

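The arm hides the gripper in the top view. Both fingertips in the side view fit a height about 36 mm above the reported TCP, both at 120 and at 70. The fingers also shut to 42 mm with no contact, so they really are above the blank. I'll open and go down in small steps, watching the force.

Request:
{"api": "move_arm", "payload": {
  "moves": [0,0,0,0,0,0,0,0,0,0,0,0,0,0,0,0,0,0,0,0,0,0,0,0],
  "claw": 95
}}

```text
t: 5.75
eef_pos: [589.9, 150.0, 70.7]
tcp_rot: [3.142, 0.0, 1.397]
ft_force: [-0.8, -0.1, 0.3]
opening: 0.977
grip_force: 0.0
```

Request:
{"api": "move_arm", "payload": {
  "moves": [0,0,0.04,0,0,0,0.04,0,0,0,0,0]
}}

```text
t: 6.12
eef_pos: [589.5, 149.9, 58.0]
tcp_rot: [-3.14, 0.0, 1.397]
ft_force: [0.2, 0.1, 0.7]
opening: 1.003
grip_force: 0.0
```

Request:
{"api": "move_arm", "payload": {
  "moves": [0,0,0.04,0,0,0,0.04,0,0,0,0,0]
}}

```text
t: 6.5
eef_pos: [589.6, 149.9, 46.1]
tcp_rot: [-3.141, 0.0, 1.397]
ft_force: [-0.1, -0.2, -0.4]
opening: 0.999
grip_force: 0.0
```

```bash
python3 - <<'E'
from h import *
im=viewer.read_camera("side")[:,:,::-1]
s=monitor.state();print(s["t"],s["eef_pos"],s["ft_force"],s["opening"])
cv2.imwrite("pics/c6.png",cv2.resize(im[200:350,130:330],(800,600),interpolation=cv2.INTER_CUBIC))
E
```

```text
6.55 [589.8007392  149.94132268  46.42615413] [ 0.0952711  -0.05771338 -0.25541885] 0.9973814767322565
```

View pics/c6.png

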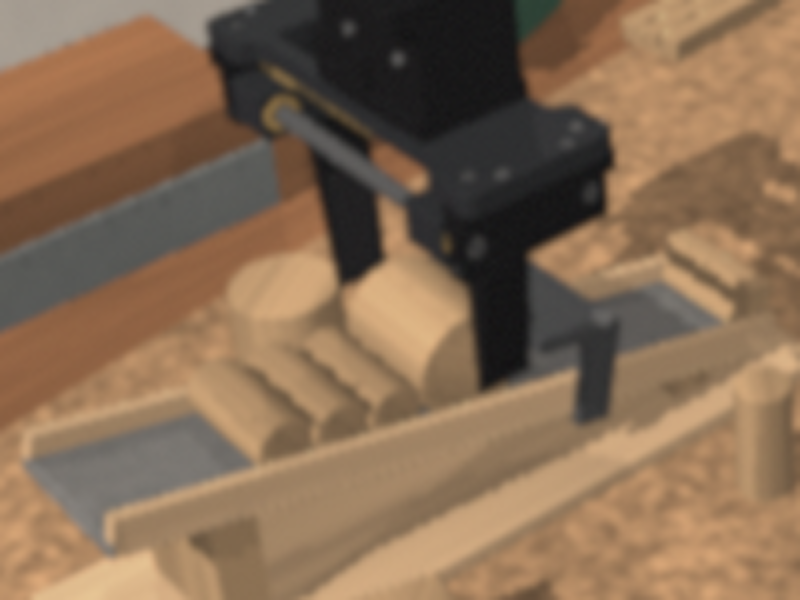

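The fingers now straddle the blank. The near tip at crop (500,380) is about 85 mm high and some 4 mm uphill of the face centre at (473,360). I'll shift 3.5 mm downhill, go 12 mm lower and close.

Request:
{"api": "move_arm", "payload": {
  "moves": [-0.023,0,0,0,0,0,0.04,0,0,0,0.04,0,0,0,0,0]
}}

```text
t: 7.05
eef_pos: [589.0, 146.5, 34.0]
tcp_rot: [-3.141, 0.0, 1.397]
ft_force: [0.1, 0.3, -0.2]
opening: 0.997
grip_force: 0.0
```

Request:
{"api": "move_arm", "payload": {
  "moves": [0,0,0,0,0,0,0,0,0,0,0,0,0,0,0,0,0,0,0,0,0,0,0,0],
  "claw": 40
}}

```text
t: 7.8
eef_pos: [589.3, 146.5, 34.8]
tcp_rot: [-3.142, 0.0, 1.397]
ft_force: [-0.5, -0.7, 0.8]
opening: 0.574
grip_force: 30.0
```

Gripped at 54.6 mm with 30 N. Next I lift.

Request:
{"api": "move_arm", "payload": {
  "moves": [0,0,-0.05,0,0,0,-0.1,0,0,0,-0.15,0,0,0,-0.2,0,0,0,-0.2,0,0,0,0,0]
}}

```text
t: 8.55
eef_pos: [590.4, 146.8, 142.8]
tcp_rot: [3.137, -0.001, 1.397]
ft_force: [0.5, 0.2, -0.3]
opening: 0.58
grip_force: 30.0
```

Request:
{"api": "move_arm", "payload": {
  "moves": [-0.15,0.008,0,0,-0.3,0.018,0,0,-0.35,0.018,0,0,-0.35,0.018,0,0,-0.35,0.018,0,0,-0.35,0.018,0,0,-0.35,0.018,0,0,-0.35,0.018,0,0,-0.3,0.018,0,0,-0.18,0.016,0,0]
}}

```text
t: 9.8
eef_pos: [533.7, -308.2, 138.5]
tcp_rot: [-3.14, -0.001, 1.395]
ft_force: [-0.1, -0.2, -1.0]
opening: 0.577
grip_force: 30.0
```

Request:
{"api": "move_arm", "payload": {
  "moves": [0,0,0,0,0,0,0,0]
}}

```text
t: 10.05
eef_pos: [534.8, -305.1, 139.1]
tcp_rot: [-3.14, -0.001, 1.397]
ft_force: [0.7, -0.1, -1.3]
opening: 0.579
grip_force: 30.0
```

```bash
python3 - <<'E'
from h import *
a=viewer.read_camera("side")[:,:,::-1];b=viewer.read_camera("top")[:,:,::-1]
s=monitor.state();print(s["t"],s["eef_pos"],s["tcp_rot"],s["grip_force"])
o=np.vstack([cv2.resize(a[100:350,130:530],(640,400)),cv2.resize(b[165:255,140:340],(640,200))])
p=np.array(s["eef_pos"])
print(proj("side",np.array([543,-309,6.])),[proj("side",np.array([p[0],p[1],z])) for z in(50,80,115,160)])
cv2.imwrite("pics/c7.png",o)
E
```

```text
10.15 [ 535.38356351 -304.5502227   139.48020468] [-3.14096507e+00 -3.12592329e-04  1.39792154e+00] 29.960058331489563
[404.67001905 216.72052871] [array([407.788657  , 200.75555748]), array([408.60437895, 188.2090029 ]), array([409.58343773, 173.15017748]), array([410.88771206, 153.0892373 ])]
```

View pics/c7.png

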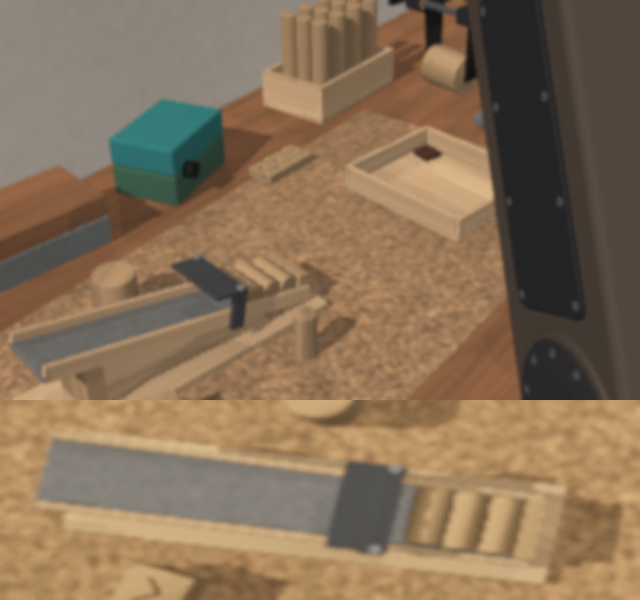

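The three good blanks have rolled to the end stop. The held blank, at image (408,142), matches its predicted place over the tray. Next I lower it.

Request:
{"api": "move_arm", "payload": {
  "moves": [0,0,0.1,0,0,0,0.2,0,0,0,0.25,0,0,0,0.2,0,0,0,0.12,0,0,0,0.06,0,0,0,0,0]
}}

```text
t: 11.02
eef_pos: [535.7, -305.4, 0.2]
tcp_rot: [-3.141, -0.0, 1.397]
ft_force: [0.1, -0.0, -0.2]
opening: 0.577
grip_force: 30.0
```

Request:
{"api": "move_arm", "payload": {
  "moves": [0,0,0.03,0,0,0,0.03,0,0,0,0,0]
}}

```text
t: 11.4
eef_pos: [535.5, -305.4, -8.8]
tcp_rot: [-3.141, 0.0, 1.397]
ft_force: [0.4, -0.2, -0.7]
opening: 0.578
grip_force: 30.0
```

Request:
{"api": "move_arm", "payload": {
  "moves": [0,0,0.022,0,0,0,0,0]
}}

```text
t: 11.65
eef_pos: [535.5, -305.4, -12.2]
tcp_rot: [-3.141, -0.0, 1.397]
ft_force: [0.2, 0.8, -0.7]
opening: 0.575
grip_force: 30.0
```

Request:
{"api": "move_arm", "payload": {
  "moves": [0,0,0,0,0,0,0,0,0,0,0,0,0,0,0,0,0,0,0,0,0,0,0,0],
  "claw": 85
}}

```text
t: 12.4
eef_pos: [535.6, -305.5, -12.1]
tcp_rot: [3.142, 0.0, 1.397]
ft_force: [0.6, -0.0, 0.1]
opening: 0.895
grip_force: 0.0
```

Request:
{"api": "move_arm", "payload": {
  "moves": [0,0,-0.1,0,0,0,-0.2,0,0,0,-0.3,0,0,0,-0.3,0,0,0,-0.1,0,0,0,0,0,0,0,0,0]
}}

```text
t: 13.28
eef_pos: [535.0, -305.1, 136.6]
tcp_rot: [-3.14, -0.001, 1.397]
ft_force: [0.6, 0.4, -0.4]
opening: 0.893
grip_force: 0.0
```

Request:
{"api": "move_arm", "payload": {
  "moves": [-0.3,0,0,0,-0.3,0,0,0,-0.3,0,0,0,-0.3,0,0,0,-0.3,0,0,0,0,0,0,0,0,0,0,0,0,0,0,0,0,0,0,0]
}}

```text
t: 14.4
eef_pos: [497.2, -526.2, 138.1]
tcp_rot: [3.142, 0.0, 1.398]
ft_force: [-0.2, -0.4, 0.1]
opening: 0.901
grip_force: 0.0
```

```bash
python3 - <<'E'
from h import *
a=viewer.read_camera("side")[:,:,::-1];b=viewer.read_camera("top")[:,:,::-1]
s=monitor.state();print(s["t"],s["eef_pos"],s["opening"],s["ft_force"])
o=np.vstack([cv2.resize(a[130:350,130:530],(640,352)),cv2.resize(b[165:290,140:540],(640,200))])
cv2.imwrite("pics/c8.png",o)
E
```

```text
14.5 [ 497.05762444 -526.51647398  138.20890574] 0.8912156622344485 [-0.79339394  0.76402358  0.43883228]
```

View pics/c8.png

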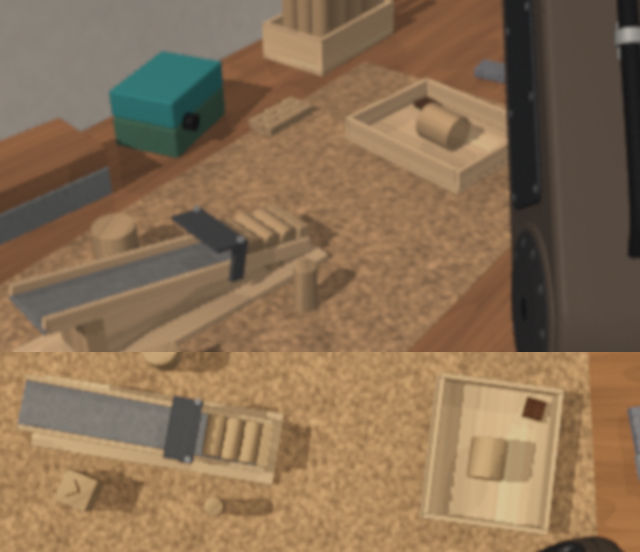

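The thick blank lies in the tray at (487,458) in the lower panel, and the three blanks are lined up at the end stop at about (213–250,438). The arm is clear of everything.

```bash
python3 -c "
from cell import order
print(order.job_done())"
```

```text
the job is handed in; nothing more can be done
None
```

The thick blank is in the scrap tray, the three good blanks are lined up at the end stop, and I handed the job in at about 14.5 s with the arm clear; the real fingertips sat about 36–40 mm above the reported TCP height, so the first grip closed on air above the blank and the second, lower one held.

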